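Find the machine's rocking foot and press its shim flat

TASK

One of the shaker drive's four feet rocks: press down on the feet one after another with a fingertip to find the one that gives, then press the raised shim tab in front of that foot down flat and leave it so. Leave the other three tabs standing, do not lift or shift the machine, do not disturb the things around it, and finish clear of everything.

Things in the scene. Friction and masses are not known exactly. Their poses are not given: they have to be found in the camera images.
- bedplate: fixed dark steel plate on the bench, 290 (x) x 310 (y) x 6 mm, origin at the centre of its underside. Its x axis points away from the robot (turned by up to 0.15 rad), y to the left. It carries the machine, standing on four foot blocks
- machine: low grey shaker drive, loose, about 2.5 kg: housing 190 (x) x 130 (y) mm with a round turntable on it, top 84 mm above the bench. Origin at its centre, level with the feet's undersides, 32 mm above the bench; axes as the bedplate's. Four bare aluminium feet stick out of its left and right sides, each 44 (x) x 62 (y) mm and 14 mm thick. Three are firm; the fourth rests only on a light spring (see sprung_pad)
- foot_front_left (a point): top of the machine's front left foot, right above its pad (front = towards the robot, left = +y), 46 mm above the bench: the place to press it
- tab_front_left (a point): fixed point of the bedplate, 23.5 mm above the bench and 80 mm in front of the front left foot's pad: where the top of that foot's shim tab lies, 47 mm from its pin, once it is pressed flat; the tab now stands up over this point
- foot_front_right (a point): top of the machine's front right foot, right above its pad (front = towards the robot, left = +y), 46 mm above the bench: the place to press it
- tab_front_right (a point): fixed point of the bedplate, 23.5 mm above the bench and 80 mm in front of the front right foot's pad: where the top of that foot's shim tab lies, 47 mm from its pin, once it is pressed flat; the tab now stands up over this point
- foot_rear_left (a point): top of the machine's rear left foot, right above its pad (front = towards the robot, left = +y), 46 mm above the bench: the place to press it
- tab_rear_left (a point): fixed point of the bedplate, 23.5 mm above the bench and 80 mm in front of the rear left foot's pad: where the top of that foot's shim tab lies, 47 mm from its pin, once it is pressed flat; the tab now stands up over this point
- foot_rear_right (a point): top of the machine's rear right foot, right above its pad (front = towards the robot, left = +y), 46 mm above the bench: the place to press it
- tab_rear_right (a point): fixed point of the bedplate, 23.5 mm above the bench and 80 mm in front of the rear right foot's pad: where the top of that foot's shim tab lies, 47 mm from its pin, once it is pressed flat; the tab now stands up over this point
- shim_a (a joint): a rocker shim, rad: 0 to 0.08 as found (tab up 26 to 21 degrees), 0.45 = flat on its stop. Each foot has one; which foot this one serves changes from run to run. Steel strip on a cross pin 33 mm in front of the pad, 22 mm above the bench; tab 34 mm wide, 60 mm long towards the robot, end 48 mm above the bench when up. 7 to 9 N near its end turns it; it stays by friction, its inner end under the foot
- shim_b (a joint): a rocker shim, rad: 0 to 0.08 as found (tab up 26 to 21 degrees), 0.45 = flat on its stop. Each foot has one; which foot this one serves changes from run to run. Steel strip on a cross pin 33 mm in front of the pad, 22 mm above the bench; tab 34 mm wide, 60 mm long towards the robot, end 48 mm above the bench when up. 7 to 9 N near its end turns it; it stays by friction, its inner end under the foot
- shim_c (a joint): a rocker shim, rad: 0 to 0.08 as found (tab up 26 to 21 degrees), 0.45 = flat on its stop. Each foot has one; which foot this one serves changes from run to run. Steel strip on a cross pin 33 mm in front of the pad, 22 mm above the bench; tab 34 mm wide, 60 mm long towards the robot, end 48 mm above the bench when up. 7 to 9 N near its end turns it; it stays by friction, its inner end under the foot
- shim_d (a joint): a rocker shim, rad: 0 to 0.08 as found (tab up 26 to 21 degrees), 0.45 = flat on its stop. Each foot has one; which foot this one serves changes from run to run. Steel strip on a cross pin 33 mm in front of the pad, 22 mm above the bench; tab 34 mm wide, 60 mm long towards the robot, end 48 mm above the bench when up. 7 to 9 N near its end turns it; it stays by friction, its inner end under the foot
- sprung_pad (a joint): m, how far the sprung pad is pushed down by the foot it carries: 0 at rest, 0.005 fully down; that takes about 6 N on the foot, and it springs back when let go. Which foot it is under cannot be seen and changes from run to run
- collar: bystander, to be left alone: steel collar 32 mm across, 14 mm high, on the bedplate between the two front shim tabs; origin at its underside, or in its middle for the tools
- weight: bystander, to be left alone: brass weight 28 mm across, 24 mm high, on the bedplate between the two front shim tabs; origin at its underside, or in its middle for the tools
- bottle: bystander, to be left alone: clear closed bottle 60 mm across, 150 mm tall, left of the bedplate; origin at its underside, or in its middle for the tools
- jar: bystander, to be left alone: black closed jar 56 mm across, 60 mm tall, left of the bedplate; origin at its underside, or in its middle for the tools
- screwdriver: bystander, to be left alone: screwdriver lying right of the bedplate; origin at its underside, or in its middle for the tools
- wrench: bystander, to be left alone: wrench lying right of the bedplate; origin at its underside, or in its middle for the tools
- cup: bystander, to be left alone: white cup 72 mm across, 80 mm tall, right of the bedplate; origin at its underside, or in its middle for the tools

How it is judged:
By the outcome, as a careful person would: the job done as asked, in the order asked, and still so for the second after the job is handed in, with the robot touching nothing.
It also fails if it takes over 48 s, if anything falls off the work surface, if the arm or the gripper's body presses on something with over 40 N, if the wrist force passes 120 N, or if a joint passes its speed limit or range.

ROBOT

A 6-joint arm with a two-finger parallel gripper is mounted at the origin on the work surface. World frame = base frame: x ahead of the robot, y to its left, z up, the work surface at z = 0. Lengths are in m, angles in degrees, forces in N, time in s.
With the tool pointing down it reaches from about 0.25 to 0.775 m from the base axis. Payload 4 kg.
Tool frame: the origin (TCP) lies at the very end of the fingers, on their centre line; the grasp point (between the pads) lies 19 mm behind it; y points along the fingers, z is the direction in which the jaws open and shut, and the axes are right-handed (so a half turn about y gives the same grasp; the last joint's range is limited). The gripper opens to 85 mm and grips with 20 to 120 N. Pads are 22 mm wide; open, the fingers measure 114 mm over their backs; the gripper's body (76 mm by 85 mm) begins 54 mm behind the grasp point. The pads swing forward as they close: fully open they stand 13 mm farther back than shut.
Start: joints at [-81.079, 4.996, 78.535, -0, 96.463, -5.907], TCP at [0.141, -0.532, 0.231] pointing down, gripper open.
Joint ranges: [-177.83, 177.83], [-43.37, 116.18], [15.69, 146.23], [-61.86, 241.86], [9.47, 152.12], [-147.06, 147.06]. Speed limits (degrees/s): [159.86, 159.86, 180, 180, 180, 180].

INTERFACE

Orientations are given as [roll, pitch, yaw] about the fixed x, y, z axes, in that order (R = Rz(yaw) Ry(pitch) Rx(roll)).
In Python, from workcell import sensors, camera, camera_info, order gives the robot as it stands.
- The arm moves only by the shell command python3 -m pendant 'ROWS' [FORCE]. ROWS is JSON, a list of rows, each an object with "slide": the shift along the tool's x, y, z in cm, a list of three; "turn": the turn, a rotation vector about the tool's x, y, z in degrees, a list of three; "fingers": the opening, from 0 (shut) to 1 (fully open). A call has exactly 8 rows; each row is the pose to reach, as a shift and turn from the pose commanded when the call began, along the tool's axes at that moment; what a row does not reach only later rows make up. A row lasts 1/12 s, in which the tool goes at most 41.7 mm and 7.16 degrees, less where a joint would pass 70% of its speed; a pose out of reach is approached as far as the arm can. A call with a gripper value outside its range is refused whole. The fingers move at their own pace and stop on an object; FORCE is the grip in N (left out, the last holds). Time passes only in rows, so rows that repeat a pose let the fingers close, or fill a call up. It gives the time, the measured TCP pose, the force and the opening at its end, in the units of the state.
- sensors.observe(): the state, without advancing time (a new reading comes with each control period).
- camera(name): name is "side" or "top"; returns the picture (384x512x3 uint8, red, green, blue); there is no depth.
- camera_info(name): a dict with "K" (3x3 intrinsics, pixels), "eye" and "orientation" of the camera in the world. Camera axes: x right, y down, z forward; pixel columns grow to the right and rows downward; lengths in m; the calibration is good to about 2 mm. A picture is of the moment at which its call begins. camera_info takes no time and is no camera call.
- order.sign_off(): hands the job in, once; it reports no verdict.
The state is a dict: "clock": time; "q": joint angles; "joint_vel": joint speeds; "joint_efforts": joint torques, N m; "position": TCP position; "orientation": TCP orientation; "contact_force": force on the tool from outside, world axes, zero at the start; "wrist_torque": the same for the moment, N m; "width": opening from 0.0 (shut) to 1.0 (fully open).
Only numpy, scipy, OpenCV 4.12 (cv2) and the standard library are available. Lean on these libraries where they do the work, as an engineer would, in place of code of your own. Each camera call takes 0.05 s, during which the arm holds its last target. There are 200 camera calls.

## Working session

There is one attempt and no reset: what is moved stays moved. The work goes in short steps, Python scripts to look and compute and a shell command to move; the robot and the scene stay as the last step left them, time stands still between calls to the robot, and variables do not carry over. Pictures are saved under pics/ and viewed, about 8 in all and at most 12, crops included, and the job is handed in when it is done.

```bash
ls; mkdir -p pics; python3 - <<'E'
from workcell import sensors, camera, camera_info
import cv2
for n in ("top","side"):
    im=camera(n); cv2.imwrite(f"pics/{n}0.png",im[:,:,::-1]); print(n,camera_info(n))
s=sensors.observe(); print(s)
E
```

```text
pics
top {'K': array([[488.80410013,   0.        , 255.07682256],
       [  0.        , 488.80410013, 196.86600694],
       [  0.        ,   0.        ,   1.        ]]), 'eye': array([ 0.33523448, -0.05818817,  1.40030856]), 'orientation': array([-170.27067484,   -0.19062977,  -90.13619229])}
side {'K': array([[405.14672402,   0.        , 260.50344984],
       [  0.        , 405.14672402, 195.11298192],
       [  0.        ,   0.        ,   1.        ]]), 'eye': array([0.12226378, 0.65221038, 0.85338246]), 'orientation': array([-133.58565707,    1.17939193, -147.40912059])}
{'clock': 0.1, 'q': array([-8.10799249e+01,  5.03667743e+00,  7.86175244e+01,  2.55950004e-03,
        9.64623998e+01, -5.90712443e+00]), 'joint_vel': array([ 0.04913662, -0.06470544, -0.25043963,  0.0448928 , -0.12767299,
       -0.03995519]), 'joint_efforts': array([ 2.31739585e-03, -3.53014576e+01, -3.14218211e+01, -1.21920934e-04,
        7.95398781e-03, -7.06069656e-06]), 'position': array([ 0.14068766, -0.53123664,  0.23022623]), 'orientation': array([-9.01157207e+01,  1.45305030e-02, -1.65172530e+02]), 'contact_force': array([ 0.73715904, -0.57227869, -0.67562454]), 'wrist_torque': array([ 0.00455501,  0.05537835, -0.02113105]), 'width': 0.9978342376618932}
```

View pics/top0.png

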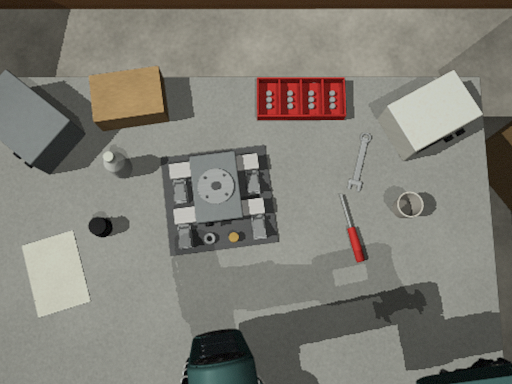

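View pics/side0.png

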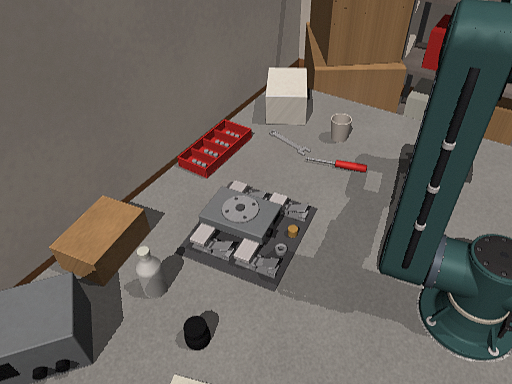

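The top view shows the bedplate at about (168–278, 147–255). The bright feet are near (180,170), (185,215), (255,206) and (250,162), with the tabs below each one. Next I'll measure the feet and the plate.

```bash
cat > h.py <<'E'
import numpy as np, cv2
from scipy.spatial.transform import Rotation as R
from workcell import sensors, camera, camera_info
def cast(n,px,z):
    c=camera_info(n); r=R.from_euler('xyz',c['orientation'],degrees=True).as_matrix()
    d=(r@np.linalg.inv(c['K'])@np.c_[np.atleast_2d(px),np.ones(len(np.atleast_2d(px)))].T).T
    return c['eye']+d*((z-c['eye'][2])/d[:,2])[:,None]
def proj(n,P):
    c=camera_info(n); r=R.from_euler('xyz',c['orientation'],degrees=True).as_matrix()
    p=(c['K']@r.T@(np.atleast_2d(P)-c['eye']).T).T; return p[:,:2]/p[:,2:]
E
python3 - <<'E'
from h import *
im=cv2.imread('pics/top0.png'); c=im[140:262,155:290]
cv2.imwrite('pics/crop.png',cv2.resize(c,None,fx=5,fy=5,interpolation=cv2.INTER_CUBIC)[:600])
g=cv2.cvtColor(im,cv2.COLOR_BGR2GRAY)
m=np.zeros_like(g); m[140:262,155:290]=(g[140:262,155:290]>185)
n,l,st,ce=cv2.connectedComponentsWithStats(m)
for i in range(1,n):
    if st[i,4]>60: print('bright',st[i],ce[i].round(1),cast('top',ce[i],.046).round(4))
d=np.zeros_like(g); d[140:262,155:290]=(g[140:262,155:290]<85)
cs,_=cv2.findContours(d,0,1); k=max(cs,key=cv2.contourArea)
r=cv2.minAreaRect(k); b=cv2.boxPoints(r); print('plate',r,cast('top',b,.006).round(4),cast('top',r[0],.006))
E
```

```text
bright [243 154  15  15 173] [250.3 161.2] [[ 0.6706 -0.0498  0.046 ]]
bright [169 163  21  15 259] [179.3 170. ] [[0.6451 0.1515 0.046 ]]
bright [249 199  15  15 189] [255.9 205.9] [[ 0.5418 -0.0655  0.046 ]]
bright [174 207  22  17 274] [184.1 215. ] [[0.5163 0.1351 0.046 ]]
plate ((257.11248779296875, 195.5831298828125), (96.02571868896484, 34.563323974609375), 81.46923065185547) [[ 0.7123  0.0015  0.006 ]
 [ 0.7277 -0.0991  0.006 ]
 [ 0.4479 -0.1379  0.006 ]
 [ 0.4336 -0.0405  0.006 ]] [[ 0.57805027 -0.06929867  0.006     ]]
```

View pics/crop.png

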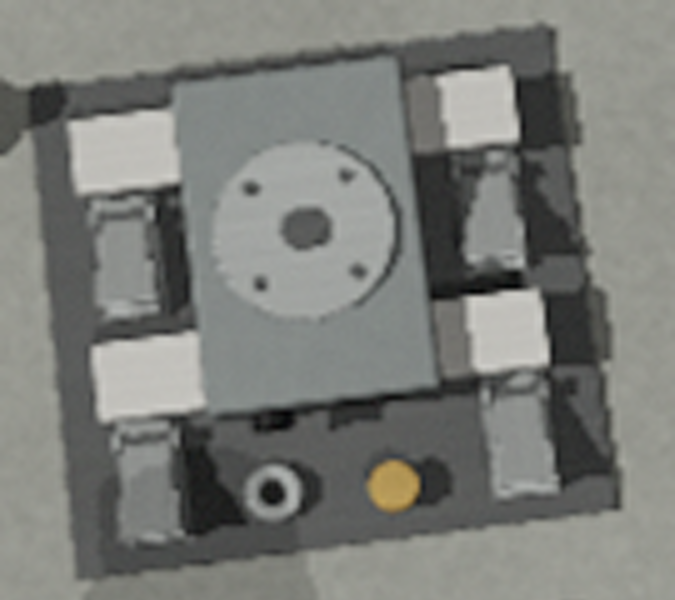

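Machine centre comes out at about (0.593, 0.048) with a yaw of about 7.1°, and the left and right feet agree on this. First I'll move above the front right foot with the fingers shut and the tool squared to the machine.

```bash
python3 -m pendant '[{"slide":[-25,5,-17.5],"turn":[0,7.7,0],"fingers":0},{"slide":[-25,5,-17.5],"turn":[0,7.7,0],"fingers":0},{"slide":[-25,5,-17.5],"turn":[0,7.7,0],"fingers":0},{"slide":[-25,5,-17.5],"turn":[0,7.7,0],"fingers":0},{"slide":[-25,5,-17.5],"turn":[0,7.7,0],"fingers":0},{"slide":[-25,5,-17.5],"turn":[0,7.7,0],"fingers":0},{"slide":[-25,5,-17.5],"turn":[0,7.7,0],"fingers":0},{"slide":[-25,5,-17.5],"turn":[0,7.7,0],"fingers":0}]' 40
cat >> h.py <<'E'
def machine(c=(.593,.048),yaw=7.1):
    m=R.from_euler('z',yaw,degrees=True).as_matrix()
    return {a+b:np.array([*c,0])+m@[sx*.065,sy*.102,.046] for a,sx in(('f',-1),('r',1)) for b,sy in(('l',1),('r',-1))}
def go(P):
    s=sensors.observe(); r=R.from_euler('xyz',s['orientation'],degrees=True)
    d=np.array(P)-s['position']; print('slide cm',(r.inv().apply(d)*100).round(2),'turn',(r.inv()*R.from_euler('xyz',[-90,0,-172.9],degrees=True)).as_rotvec(degrees=True).round(2))
E
python3 - <<'E'
from h import *
for k,v in machine().items(): print(k,v.round(4))
go([*machine()['fr'][:2],.08])
E
```

```text
clock: 0.77
position: [0.3393, -0.2943, 0.1799]
orientation: [-90.2, 0.0, -172.6]
contact_force: [-0.8, -0.4, -0.5]
width: 0.003
fl [0.5159 0.1412 0.046 ]
fr [ 0.5411 -0.0613  0.046 ]
rl [0.6449 0.1573 0.046 ]
rr [ 0.6701 -0.0452  0.046 ]
slide cm [-22.99  10.07 -20.5 ] turn [ 0.2   0.25 -0.02]
```

```bash
python3 -m pendant '[{"slide":[-22.8,8,-20.5],"turn":[0,0,0],"fingers":0},{"slide":[-22.8,8,-20.5],"turn":[0,0,0],"fingers":0},{"slide":[-22.8,8,-20.5],"turn":[0,0,0],"fingers":0},{"slide":[-22.8,8,-20.5],"turn":[0,0,0],"fingers":0},{"slide":[-22.8,8,-20.5],"turn":[0,0,0],"fingers":0},{"slide":[-22.8,8,-20.5],"turn":[0,0,0],"fingers":0},{"slide":[-22.8,8,-20.5],"turn":[0,0,0],"fingers":0},{"slide":[-22.8,8,-20.5],"turn":[0,0,0],"fingers":0}]'
python3 - <<'E'
from h import *
for n in ("top","side"): cv2.imwrite(f"pics/{n}1.png",camera(n)[:,:,::-1])
a=cv2.imread('pics/top1.png')[130:262,155:290]; b=cv2.imread('pics/side1.png')[150:282,190:325]
cv2.imwrite('pics/c1.png',np.hstack([cv2.resize(x,None,fx=2.95,fy=4,interpolation=2) if 0 else cv2.resize(x,(398,390),interpolation=2) for x in(a,b)]))
go([*machine()['fr'][:2],.046]); print(sensors.observe()['contact_force'])
E
```

```text
clock: 1.43
position: [0.5394, -0.0633, 0.0994]
orientation: [-90.1, -0.1, -172.7]
contact_force: [-0.3, -0.3, -0.4]
width: 0.002
slide cm [-0.26  5.28 -0.17] turn [0.14 0.32 0.18]
[-0.51936372 -0.46709996  0.42287528]
```

View pics/c1.png

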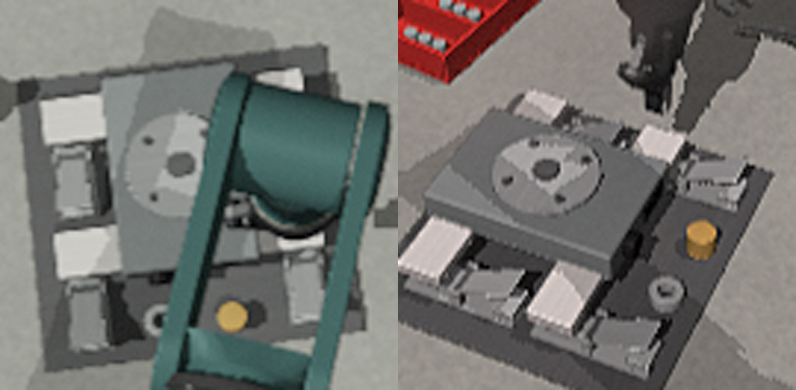

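The fingertip is over the front right foot, so I'll descend until it touches.

```bash
python3 -m pendant '[{"slide":[-0.2,2.5,-0.1],"turn":[0,0,0],"fingers":0},{"slide":[-0.2,4,-0.1],"turn":[0,0,0],"fingers":0},{"slide":[-0.2,4.7,-0.1],"turn":[0,0,0],"fingers":0},{"slide":[-0.2,5.0,-0.1],"turn":[0,0,0],"fingers":0},{"slide":[-0.2,5.1,-0.1],"turn":[0,0,0],"fingers":0},{"slide":[-0.2,5.2,-0.1],"turn":[0,0,0],"fingers":0},{"slide":[-0.2,5.3,-0.1],"turn":[0,0,0],"fingers":0},{"slide":[-0.2,5.4,-0.1],"turn":[0,0,0],"fingers":0}]'
```

```text
clock: 2.2
position: [0.541, -0.066, 0.0485]
orientation: [-89.9, 0.1, -172.9]
contact_force: [-0.0, 0.4, -0.3]
width: -0.006
```

```bash
python3 -m pendant '[{"slide":[0,0.05,0],"turn":[0,0,0],"fingers":0},{"slide":[0,0.1,0],"turn":[0,0,0],"fingers":0},{"slide":[0,0.15,0],"turn":[0,0,0],"fingers":0},{"slide":[0,0.2,0],"turn":[0,0,0],"fingers":0},{"slide":[0,0.25,0],"turn":[0,0,0],"fingers":0},{"slide":[0,0.25,0],"turn":[0,0,0],"fingers":0},{"slide":[0,0.25,0],"turn":[0,0,0],"fingers":0},{"slide":[0,0.25,0],"turn":[0,0,0],"fingers":0}]'; python3 -c "
from h import *
s=sensors.observe();print(s['position'],s['contact_force'])"
```

```text
clock: 2.87
position: [0.5404, -0.0657, 0.0453]
orientation: [-90.0, 0.0, -172.9]
contact_force: [-1.8, 0.4, 5.7]
width: 0.001
[ 0.54043839 -0.06570577  0.04532025] [-1.83435157  0.39154472  5.72078834]
```

```bash
python3 -m pendant '[{"slide":[0,0.05,0],"turn":[0,0,0],"fingers":0},{"slide":[0,0.1,0],"turn":[0,0,0],"fingers":0},{"slide":[0,0.15,0],"turn":[0,0,0],"fingers":0},{"slide":[0,0.2,0],"turn":[0,0,0],"fingers":0},{"slide":[0,0.2,0],"turn":[0,0,0],"fingers":0},{"slide":[0,0.2,0],"turn":[0,0,0],"fingers":0},{"slide":[0,0.2,0],"turn":[0,0,0],"fingers":0},{"slide":[0,0.2,0],"turn":[0,0,0],"fingers":0}]'; python3 -c "
from h import *
s=sensors.observe();print(s['position'],s['contact_force'])"
```

```text
clock: 3.53
position: [0.5403, -0.0659, 0.0435]
orientation: [-90.0, 0.0, -172.9]
contact_force: [-2.2, -0.1, 6.7]
width: 0.002
[ 0.5402818 -0.0658665  0.0435272] [-2.22643398 -0.11186373  6.74375443]
```

It sinks about 2 mm for only 1 N more, which looks like the spring. I'll press further to look for its stop.

```bash
python3 -m pendant '[{"slide":[0,0.05,0],"turn":[0,0,0],"fingers":0},{"slide":[0,0.1,0],"turn":[0,0,0],"fingers":0},{"slide":[0,0.15,0],"turn":[0,0,0],"fingers":0},{"slide":[0,0.2,0],"turn":[0,0,0],"fingers":0},{"slide":[0,0.2,0],"turn":[0,0,0],"fingers":0},{"slide":[0,0.2,0],"turn":[0,0,0],"fingers":0},{"slide":[0,0.2,0],"turn":[0,0,0],"fingers":0},{"slide":[0,0.2,0],"turn":[0,0,0],"fingers":0}]'; python3 -c "
from h import *
s=sensors.observe();print(s['position'],s['contact_force'])"
```

```text
clock: 4.2
position: [0.5402, -0.0659, 0.0418]
orientation: [-90.0, -0.0, -172.9]
contact_force: [-4.8, -0.0, 8.6]
width: -0.004
[ 0.54021243 -0.06594116  0.04181231] [-4.79221225e+00 -7.83798395e-04  8.60537114e+00]
```

The foot sank about 4 mm in all at 6–9 N, so front right gives. I'll lift off and press the front left foot for comparison.

```bash
python3 -m pendant '[{"slide":[0,-0.5,0],"turn":[0,0,0],"fingers":0},{"slide":[0,-3.5,0],"turn":[0,0,0],"fingers":0},{"slide":[0,-7.5,0],"turn":[0,0,0],"fingers":0},{"slide":[0,-7.5,-4],"turn":[0,0,0],"fingers":0},{"slide":[0,-7.5,-8],"turn":[0,0,0],"fingers":0},{"slide":[0,-7.5,-12],"turn":[0,0,0],"fingers":0},{"slide":[0,-7.5,-16],"turn":[0,0,0],"fingers":0},{"slide":[0,-7.5,-20],"turn":[0,0,0],"fingers":0}]'; python3 -c "
from h import *
print(sensors.observe()['contact_force']);go(machine()['fl'])"
```

```text
clock: 4.87
position: [0.515, 0.1345, 0.1151]
orientation: [-90.0, 0.0, -172.9]
contact_force: [0.7, 0.9, -0.8]
width: 0.003
[ 0.67846541  0.93132226 -0.79385676]
slide cm [-0.17  6.91 -0.65] turn [ 0.01 -0.01 -0.01]
```

```bash
python3 -m pendant '[{"slide":[-0.1,3,-0.4],"turn":[0,0,0],"fingers":0},{"slide":[-0.1,5.5,-0.4],"turn":[0,0,0],"fingers":0},{"slide":[-0.1,6.3,-0.4],"turn":[0,0,0],"fingers":0},{"slide":[-0.1,6.6,-0.4],"turn":[0,0,0],"fingers":0},{"slide":[-0.1,6.7,-0.4],"turn":[0,0,0],"fingers":0},{"slide":[-0.1,6.8,-0.4],"turn":[0,0,0],"fingers":0},{"slide":[-0.1,6.9,-0.4],"turn":[0,0,0],"fingers":0},{"slide":[-0.1,6.9,-0.4],"turn":[0,0,0],"fingers":0}]'
```

```text
clock: 5.53
position: [0.5171, 0.1366, 0.0481]
orientation: [-90.0, 0.1, -172.9]
contact_force: [0.0, 0.5, -0.1]
width: -0.001
```

```bash
python3 -m pendant '[{"slide":[0,0.03,0],"turn":[0,0,0],"fingers":0},{"slide":[0,0.06,0],"turn":[0,0,0],"fingers":0},{"slide":[0,0.1,0],"turn":[0,0,0],"fingers":0},{"slide":[0,0.1,0],"turn":[0,0,0],"fingers":0},{"slide":[0,0.1,0],"turn":[0,0,0],"fingers":0},{"slide":[0,0.1,0],"turn":[0,0,0],"fingers":0},{"slide":[0,0.1,0],"turn":[0,0,0],"fingers":0},{"slide":[0,0.1,0],"turn":[0,0,0],"fingers":0}]'
```

```text
clock: 6.2
position: [0.5162, 0.1369, 0.0461]
orientation: [-90.0, 0.0, -172.9]
contact_force: [-0.1, -0.0, 1.1]
width: -0.002
```

```bash
python3 -m pendant '[{"slide":[0,0.05,0],"turn":[0,0,0],"fingers":0},{"slide":[0,0.1,0],"turn":[0,0,0],"fingers":0},{"slide":[0,0.15,0],"turn":[0,0,0],"fingers":0},{"slide":[0,0.15,0],"turn":[0,0,0],"fingers":0},{"slide":[0,0.15,0],"turn":[0,0,0],"fingers":0},{"slide":[0,0.15,0],"turn":[0,0,0],"fingers":0},{"slide":[0,0.15,0],"turn":[0,0,0],"fingers":0},{"slide":[0,0.15,0],"turn":[0,0,0],"fingers":0}]'
```

```text
clock: 6.87
position: [0.5162, 0.1369, 0.046]
orientation: [-90.0, 0.0, -172.9]
contact_force: [-3.6, -2.3, 8.5]
width: -0.003
```

Front left is firm: 0.1 mm of movement for 7 N, against 4 mm at front right. So the front right tab is the one to press. I'll lift off and locate that tab.

```bash
python3 -m pendant '[{"slide":[0,-0.5,0],"turn":[0,0,0],"fingers":0},{"slide":[0,-3.5,0],"turn":[0,0,0],"fingers":0},{"slide":[0,-7.2,0],"turn":[0,0,0],"fingers":0},{"slide":[1.5,-7.2,4],"turn":[0,0,0],"fingers":0},{"slide":[3,-7.2,7.5],"turn":[0,0,0],"fingers":0},{"slide":[4.5,-7.2,11],"turn":[0,0,0],"fingers":0},{"slide":[6,-7.2,14.5],"turn":[0,0,0],"fingers":0},{"slide":[7.5,-7.2,18],"turn":[0,0,0],"fingers":0}]'; python3 - <<'E'
from h import *
m=R.from_euler('z',7.1,degrees=True).as_matrix()
# tab outline in crop px (front right): side edges mid-height and end corners
px=np.array([[487,435],[552,425],[497,497],[556,490]])/5+[155,140]
for z,p in zip((.037,.037,.048,.048),px):
    print(((cast('top',p,z)[0]-[.593,.048,0])@m*1000).round(1))
go([.593,.048,0]+m@[-.145,-.102,.055]); print(sensors.observe()['contact_force'])
E
```

```text
clock: 7.53
position: [0.463, -0.0521, 0.1161]
orientation: [-90.0, 0.0, -172.8]
contact_force: [0.4, 0.3, -0.0]
width: 0.0
[-121.6  -89.2   37. ]
[-120.6 -126.1   37. ]
[-157.6  -90.3   48. ]
[-157.9 -123.2   48. ]
slide cm [0.37 6.11 1.87] turn [ 0.01  0.08 -0.01]
[ 0.40376224  0.27134498 -0.03061847]
```

```bash
python3 -m pendant '[{"slide":[0.3,1,1.2],"turn":[0,0,0],"fingers":0},{"slide":[0.6,2,2.3],"turn":[0,0,0],"fingers":0},{"slide":[0.6,4,2.3],"turn":[0,0,0],"fingers":0},{"slide":[0.6,5.5,2.3],"turn":[0,0,0],"fingers":0},{"slide":[0.6,6,2.3],"turn":[0,0,0],"fingers":0},{"slide":[0.6,6,2.3],"turn":[0,0,0],"fingers":0},{"slide":[0.6,6,2.3],"turn":[0,0,0],"fingers":0},{"slide":[0.6,6,2.3],"turn":[0,0,0],"fingers":0}]'; python3 - <<'E'
from h import *
for n in ("top","side"): cv2.imwrite(f"pics/{n}2.png",camera(n)[:,:,::-1])
a=cv2.imread('pics/top2.png')[190:262,220:292]; b=cv2.imread('pics/side2.png')[170:260,250:340]
cv2.imwrite('pics/c2.png',np.hstack([cv2.resize(x,(398,398),interpolation=2) for x in(a,b)]))
m=R.from_euler('z',7.1,degrees=True).as_matrix()
s=sensors.observe(); print(s['contact_force'],(s['position']-[.593,.048,0])@m)
E
```

```text
clock: 8.2
position: [0.4616, -0.0743, 0.0572]
orientation: [-90.0, 0.1, -172.8]
contact_force: [0.3, -0.6, 0.2]
width: -0.001
[-0.58221369 -0.40329517 -0.11547562] [-0.14539651 -0.10531602  0.05742144]
```

View pics/c2.png

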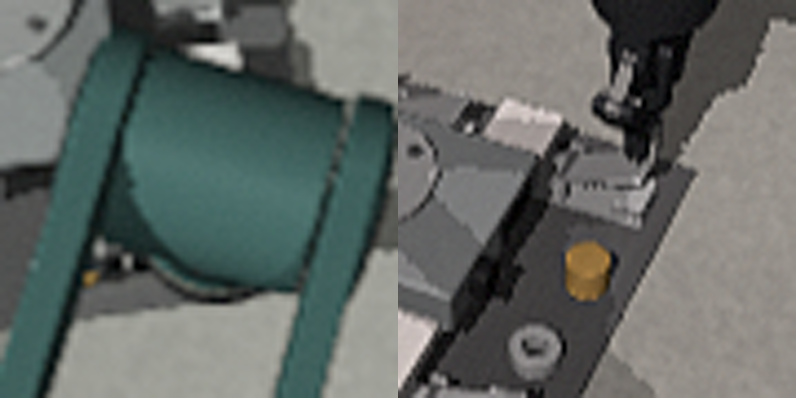

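The tip is just above the end of the front right tab (side crop about (640,160)). Pressing it down slowly.

```bash
python3 -m pendant '[{"slide":[0,0.4,0],"turn":[0,0,0],"fingers":0},{"slide":[0,0.8,0],"turn":[0,0,0],"fingers":0},{"slide":[0,1.2,0],"turn":[0,0,0],"fingers":0},{"slide":[0,1.5,0],"turn":[0,0,0],"fingers":0},{"slide":[0,1.8,0],"turn":[0,0,0],"fingers":0},{"slide":[0,2.1,0],"turn":[0,0,0],"fingers":0},{"slide":[0,2.4,0],"turn":[0,0,0],"fingers":0},{"slide":[0,2.7,0],"turn":[0,0,0],"fingers":0}]'
```

```text
clock: 8.97
position: [0.4593, -0.0749, 0.0297]
orientation: [-90.0, -0.2, -172.9]
contact_force: [-4.2, -0.9, 6.6]
width: -0.001
```

```bash
python3 -m pendant '[{"slide":[0,0.1,0],"turn":[0,0,0],"fingers":0},{"slide":[0,0.2,0],"turn":[0,0,0],"fingers":0},{"slide":[0,0.3,0],"turn":[0,0,0],"fingers":0},{"slide":[0,0.35,0],"turn":[0,0,0],"fingers":0},{"slide":[0,0.4,0],"turn":[0,0,0],"fingers":0},{"slide":[0,0.4,0],"turn":[0,0,0],"fingers":0},{"slide":[0,0.4,0],"turn":[0,0,0],"fingers":0},{"slide":[0,0.4,0],"turn":[0,0,0],"fingers":0}]'
```

```text
clock: 9.63
position: [0.4596, -0.0749, 0.0255]
orientation: [-90.0, -0.2, -172.9]
contact_force: [-4.2, -0.7, 6.3]
width: -0.002
```

Still turning at about 6–7 N, so it hasn't reached the stop yet.

```bash
python3 -m pendant '[{"slide":[0,0.1,0],"turn":[0,0,0],"fingers":0},{"slide":[0,0.15,0],"turn":[0,0,0],"fingers":0},{"slide":[0,0.2,0],"turn":[0,0,0],"fingers":0},{"slide":[0,0.25,0],"turn":[0,0,0],"fingers":0},{"slide":[0,0.3,0],"turn":[0,0,0],"fingers":0},{"slide":[0,0.3,0],"turn":[0,0,0],"fingers":0},{"slide":[0,0.3,0],"turn":[0,0,0],"fingers":0},{"slide":[0,0.3,0],"turn":[0,0,0],"fingers":0}]'
```

```text
clock: 10.3
position: [0.4596, -0.0749, 0.0233]
orientation: [-90.0, -0.2, -172.9]
contact_force: [-6.5, 0.1, 9.9]
width: 0.004
```

```bash
python3 -m pendant '[{"slide":[0,0.05,0],"turn":[0,0,0],"fingers":0},{"slide":[0,0.1,0],"turn":[0,0,0],"fingers":0},{"slide":[0,0.15,0],"turn":[0,0,0],"fingers":0},{"slide":[0,0.2,0],"turn":[0,0,0],"fingers":0},{"slide":[0,0.2,0],"turn":[0,0,0],"fingers":0},{"slide":[0,0.2,0],"turn":[0,0,0],"fingers":0},{"slide":[0,0.2,0],"turn":[0,0,0],"fingers":0},{"slide":[0,0.2,0],"turn":[0,0,0],"fingers":0}]'
```

```text
clock: 10.97
position: [0.4596, -0.075, 0.0228]
orientation: [-90.0, -0.2, -172.9]
contact_force: [-9.9, 0.5, 19.0]
width: -0.001
```

It's on its stop: 19 N at z = 22.8 mm. I'll lift straight up, move well clear and look.

```bash
python3 -m pendant '[{"slide":[0,-0.5,0],"turn":[0,0,0],"fingers":0},{"slide":[0,-3,0],"turn":[0,0,0],"fingers":0},{"slide":[0,-7,0],"turn":[0,0,0],"fingers":0},{"slide":[0,-11,0],"turn":[0,0,0],"fingers":0},{"slide":[0,-15,0],"turn":[0,0,0],"fingers":0},{"slide":[1,-18,3],"turn":[0,0,0],"fingers":0},{"slide":[2,-19,6],"turn":[0,0,0],"fingers":0},{"slide":[3,-20,9.5],"turn":[0,0,0],"fingers":0}]'; python3 -m pendant '[{"slide":[2,0,3],"turn":[0,0,0],"fingers":0},{"slide":[3.5,0,7],"turn":[0,0,0],"fingers":0},{"slide":[5,0,10],"turn":[0,0,0],"fingers":0},{"slide":[7,0,13],"turn":[0,0,0],"fingers":0},{"slide":[9,0,16],"turn":[0,0,0],"fingers":0},{"slide":[10,0,19],"turn":[0,0,0],"fingers":0},{"slide":[11,0,22],"turn":[0,0,0],"fingers":0},{"slide":[11,0,22],"turn":[0,0,0],"fingers":0}]'; python3 - <<'E'
from h import *
for n in ("top","side"): cv2.imwrite(f"pics/{n}3.png",camera(n)[:,:,::-1])
a=cv2.imread('pics/top3.png')[140:262,160:282]; b=cv2.imread('pics/side3.png')[170:292,190:325]
cv2.imwrite('pics/c3.png',np.hstack([cv2.resize(x,(398,398),interpolation=2) for x in(a,b)]))
# change vs start
for f in('top0','top3'):
    g=cv2.imread(f'pics/{f}.png',0); m=np.zeros_like(g); m[140:262,155:290]=g[140:262,155:290]>185
    n,l,st,ce=cv2.connectedComponentsWithStats(m); print([ce[i].round(2).tolist() for i in range(1,n) if st[i,4]>60])
print(sensors.observe()['contact_force'])
E
```

```text
clock: 11.63
position: [0.4436, -0.1732, 0.2231]
orientation: [-89.8, 0.3, -172.7]
contact_force: [0.0, -0.3, 0.2]
width: 0.002
clock: 12.3
position: [0.3589, -0.4092, 0.2188]
orientation: [-89.9, -0.1, -173.2]
contact_force: [0.0, -0.0, 0.4]
width: 0.002
[[250.26, 161.16], [179.31, 170.02], [255.89, 205.88], [184.07, 215.03]]
[[250.26, 161.16], [179.32, 169.99], [255.89, 205.88], [184.1, 215.02]]
[-0.3650855  -0.03947962 -0.04958371]
```

View pics/c3.png

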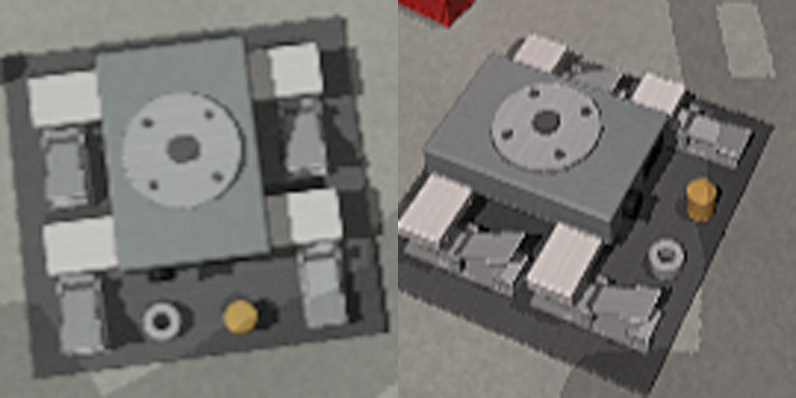

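View pics/side3.png

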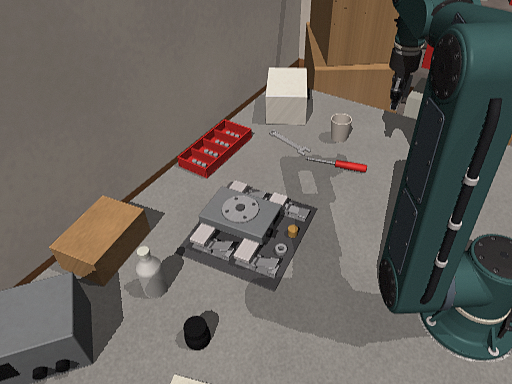

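The front right tab now lies flat (side crop about (715,130)) and the other three still stand. The feet centroids haven't moved (≤0.03 px), the collar and weight are in place, and the arm is clear. Handing in.

```bash
python3 -c "
from workcell import order
print(order.sign_off())"
```

```text
the job is handed in; nothing more can be done
None
```

The front right foot is the one that rocks. I pressed its shim tab flat and handed the job in at about 12.4 s.

- **Finding the foot:** front right sank about 4 mm under 6–9 N. For comparison, front left moved only 0.1 mm as the force rose by 7 N. I did not press the two rear feet, since the front right result was clear.
- **Pressing the tab:** it turned at about 6–7 N and came to its stop at z ≈ 23 mm, where I pressed it to 19 N before letting go.
- **Last checks:**
  - The pictures show the front right tab flat and the other three standing.
  - In the top view the feet are where they started, to within 0.03 px.
  - The collar, weight and other things around the machine look untouched.
  - The arm is well clear, and the contact force reads about zero.
- **Small disagreement:** the tab measured about 5 mm farther out than my assumed pad position, so I pressed on the measured tab.
- **Sideways force:** while pressing there was some sideways force on the tip, up to 5 N on the feet and 10 N on the tab. No shift of the machine followed.

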